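# Set the chocolate warmer four clicks hotter and start it

### The job

Turn the chocolate warmer's heat dial up by exactly four clicks (clockwise seen from above), pushing its orange lever gently round with a fingertip, not gripping it, and leave it resting in that click-stop. Then press the green start button fully down with a fingertip and let go. Leave the lid, the nozzle and everything else on the table where they are.

Things in the scene. Friction and masses are not known exactly. Their poses are not given: they have to be found in the camera images.
- warmer: White chocolate warmer fixed on the table: 240 (x) by 360 (y) by 85 mm high, flat top deck. Origin: centre of its underside, on the table; +x to its back, +y to its left. A covered pot fills the +y half of the deck; the grey control field in the -y half has the dial's axis at (30, -100) mm and the green button at (-78, -100) mm from the origin.
- dial: Heat dial on the deck: black disc 80 mm across, its top 11 mm above the deck, with an orange lever 12 mm wide standing 9 to 37 mm above the deck. The lever runs from 20 mm behind the axis out to a rounded end 52 mm from the axis. Origin: on the vertical turning axis at deck height; in the dial's frame the long end points 135 degrees from +x towards +y. Over 20 N, or a pinch, counts as forcing it.
- dial_tip (a point): Point on top of the orange lever near its long rounded end, 46 mm from the axis, 37 mm above the deck; turns with the dial. About 2.5 N sideways here starts the dial out of a click-stop; once past halfway it snaps by itself into the next stop, away from the finger.
- dial_axis (a point): Point on the dial's turning axis, 37 mm above the deck (122 mm above the table). Fixed; axes as the warmer's. Click-stops every 30 degrees: ten stops over 270 degrees, with end stops. Clockwise from above = hotter. At the lowest stop the lever's long end points 135 degrees counter-clockwise of the warmer's +x. It starts resting in one of the four lowest stops.
- start_button (a joint): Travel of the green start button: 0 m up, 0.006 m fully down; a spring returns it; fully down takes 4 N.
- start_button_top (a point): Centre of the top face of the green round start button (30 mm across, in a black housing), pressed straight down; it moves with the button.
- pot_lid: Loose aluminium lid 156 mm across with a black knob 28 mm across, 34 mm high in all, lying on the warmer's pot. Origin: centre of its underside, 97 mm above the table. Not to be moved.
- nozzle: Loose steel piping nozzle, a cone 28 mm across and 36 mm high, upright on the warmer's deck behind and to the left of the dial. Origin: centre of its underside. Not to be moved.
- cup: Loose white paper cup, 76 mm across, 90 mm high, on the table. Origin: centre of its underside. Not to be moved.
- cake_ring: Loose dark brown cake ring, 110 mm across, 20 mm high, on the table. Origin: centre of its underside. Not to be moved.
- cutter: Loose lime green ring cutter, 72 mm across, 45 mm high, on the table. Origin: centre of its underside. Not to be moved.
- palette_knife: Loose spatula lying on the table, about 250 mm long. Origin at the middle of its underside; its x axis runs from handle to blade. Not to be moved.
- ball_cake: Turquoise ball cake dummy, 160 mm across, 152 mm high, with a flat foot, on a white board 12 mm thick at the left of the table. Origin: centre of its foot. Not to be moved.

How it is judged:
By the outcome, as a careful person would: the job done as asked, in the order asked, and still so for the second after the job is handed in, with the robot touching nothing.
It also fails if it takes over 64 s, if anything falls off the work surface, if the arm or the gripper's body presses on something with over 40 N, if the wrist force passes 120 N, or if a joint passes its speed limit or range.

### The arm

A 7-joint arm with a two-finger parallel gripper is mounted at the origin on the work surface. World frame = base frame: x ahead of the robot, y to its left, z up, the work surface at z = 0. Lengths are in m, angles in rad, forces in N, time in s.
With the tool pointing down it reaches from about 0.35 to 0.9 m from the base axis. Payload 19.9 kg.
Tool frame: the origin (TCP) lies on the centre line of the jaws, within the pads' length; the fingertips stand 8 mm ahead of it and the grasp point (between the pads) lies 11 mm behind it (arm.nose_length is the distance from the TCP to the fingertips, in m); y points along the fingers, z is the direction in which the jaws open and shut, and the axes are right-handed (so a half turn about y gives the same grasp; the last joint's range is limited). The gripper opens to 85 mm and grips with 20 to 120 N. Pads are 22 mm wide; open, the fingers measure 114 mm over their backs; the gripper's body (76 mm by 85 mm) begins 54 mm behind the grasp point. The pads swing forward as they close: fully open they stand 13 mm farther back than shut.
Start: joints at [-1.159, 0.417, -0.01, 1.614, 0.005, 1.111, -0.053], TCP at [0.274, 0.562, 0.239] pointing down, gripper open.
Joint ranges: [-2.81, 2.81], [-0.39, 2.02], [-1.27, 1.25], [0.06, 2.57], [-1.19, 4.33], [0.19, 2], [-2.82, 2.82]. Speed limits (rad/s): [1.89, 1.89, 2.39, 2.39, 3.01, 3.01, 3.01].

### API

Orientations are given as a unit quaternion [x, y, z, w].
In Python, from plant import arm gives the robot as it stands. The module is installed in compiled form; this text tells all that it offers.
- The arm moves only by the tool arm_command, never from a script. Its argument "commands" is a list of rows, each an object with "travel": the shift along the world's x, y, z in cm, a list of three; "turn": the turn, a rotation vector about the world's x, y, z in rad, a list of three; "grip": the finger opening in cm, from 0 to 8.54. A call has 1 to 10 rows; each row is the pose to reach, as a shift and turn from the pose commanded when the call began; what a row does not reach only later rows make up. A row lasts 1/8 s, in which the tool goes at most 62.5 mm and 10.7 degrees, less where a joint would pass 70% of its speed; a pose out of reach is approached as far as the arm can. A call with a gripper value outside its range is refused whole. The fingers move at their own pace and stop on an object; "force" is the grip in N (left out, the last holds). Time passes only in rows, so rows that repeat a pose let the fingers close. It gives the time, the measured TCP pose, the force and the opening at its end, in the units of the state.
- arm.state(): the state, without advancing time (a new reading comes with each control period).
- arm.grab_frame(name): name is "scene" or "side" or "wrist"; returns a dict with "pixels" (480x640x3 uint8, blue, green, red), "fx", "fy", "cx", "cy" (pixels), "T" (4x4, takes a point from camera to world coordinates). Camera axes: x right, y down, z forward; pixel columns grow to the right and rows downward; lengths in m; the calibration is good to about 2 mm. A picture is of the moment at which its call begins. There is no depth.
- arm.finish_job(): hands the job in, once; it reports no verdict.
The state is a dict: "clock": time; "joints": joint angles; "dq": joint speeds; "effort": joint torques, N m; "tool_pos": TCP position; "tcp_rot": TCP orientation; "force": force on the tool from outside, world axes, zero at the start; "ft_torque": the same for the moment, N m; "opening": opening from 0.0 (shut) to 1.0 (fully open).
Only numpy, scipy, OpenCV 4.12 (cv2) and the standard library are available. Lean on these libraries where they do the work, as an engineer would, in place of code of your own. Each camera call takes 0.05 s, during which the arm holds its last target.

## Working session

There is one attempt and no reset: what is moved stays moved. The work goes in short steps, Python scripts to look and compute and a tool call to move; the robot and the scene stay as the last step left them, time stands still between calls to the robot, and variables do not carry over. Pictures are saved under pics/ and viewed, and the job is handed in when it is done.

Besides the shell and the picture viewer there is one more tool, called after "Call:" as name(argument=value, ...), one argument or row to a line, values as JSON. arm_command: Moves the arm, as the interface text tells. Its arguments: {"type":"object","properties":{"commands":{"type":"array","items":{"type":"object","properties":{"travel":{"type":"array","items":{"type":"number"}},"turn":{"type":"array","items":{"type":"number"}},"grip":{"type":"number"}}}},"force":{"type":"number"}},"required":["commands"]}

```bash
mkdir -p pics
python3 - <<'E'
from plant import arm
import cv2
s=arm.state()
print(s)
for n in("scene","side","wrist"):
    f=arm.grab_frame(n); cv2.imwrite(f"pics/{n}0.png",f["pixels"]); print(n,f["fx"],f["cx"],f["cy"],f["T"].round(4).tolist())
print(arm.nose_length)
E
```

```text
{'clock': 0.0, 'joints': array([-1.15850948,  0.41799993, -0.01028076,  1.61415535,  0.00471656,
        1.11071235, -0.05299348]), 'dq': array([ 0.00056136,  0.00110738, -0.00012084,  0.00214562,  0.00056872,
        0.00026828, -0.00094056]), 'effort': array([ 8.61806820e-04, -8.64448500e+01,  6.79591298e-01, -4.34876168e+01,
        1.92141824e-02,  7.76516274e-03,  1.83260988e-05]), 'tool_pos': array([0.27386098, 0.56143395, 0.23865209]), 'tcp_rot': array([ 0.68942229, -0.15912326,  0.15900519, -0.68854487]), 'force': array([-0.37421376,  0.63722609, -0.32909748]), 'ft_torque': array([ 0.02567971, -0.0189762 ,  0.00633129]), 'opening': 1.0018692496847124}
scene 508.9848629483256 313.6004656707998 245.93930261217758 [[-0.2158, 0.6652, -0.7148, 1.6831], [0.9763, 0.1367, -0.1676, 0.268], [-0.0138, -0.7341, -0.6789, 1.1945], [0.0, 0.0, 0.0, 1.0]]
side 445.36635444708327 319.36064961169143 237.3379497071784 [[0.8867, -0.2769, 0.3703, 0.1071], [-0.4619, -0.4939, 0.7367, -0.853], [-0.0211, -0.8243, -0.5658, 0.7368], [0.0, 0.0, 0.0, 1.0]]
wrist 421.88493585413573 313.08061891724003 244.127986696871 [[0.4386, 0.8648, 0.2445, 0.2132], [0.8987, -0.4221, -0.119, 0.591], [0.0003, 0.2719, -0.9623, 0.373], [0.0, 0.0, 0.0, 1.0]]
0.008
```

View pics/scene0.png

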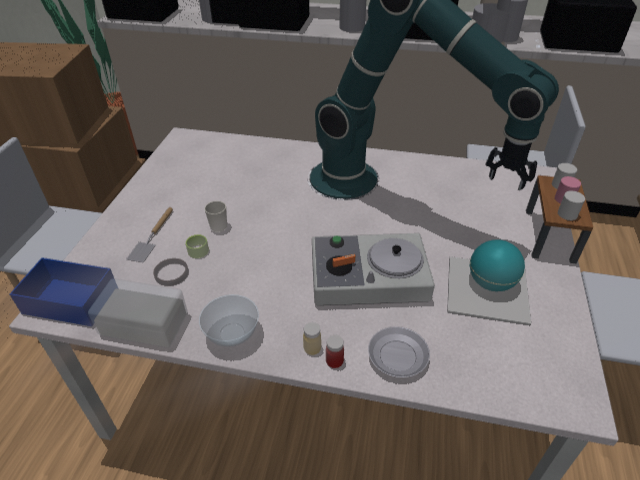

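View pics/side0.png

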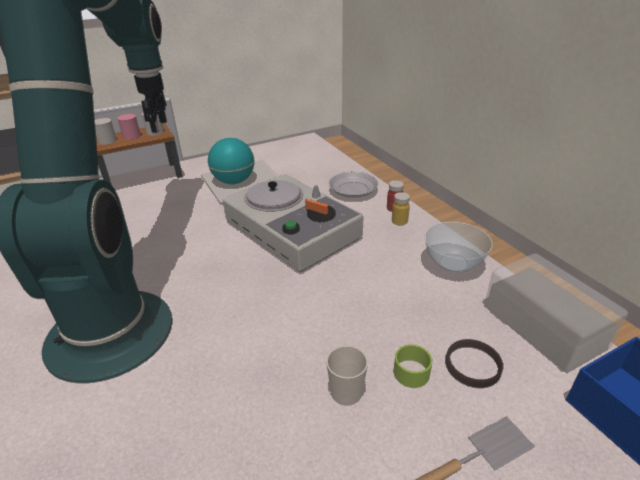

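View pics/wrist0.png

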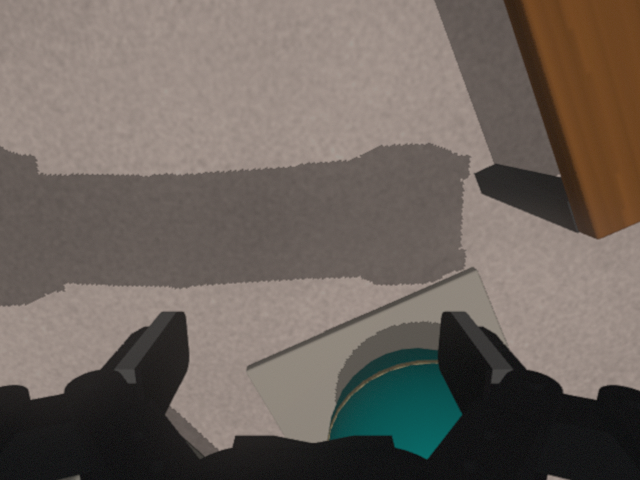

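The overview shows the warmer at about (370,270) in scene and (295,215) in side. The dial and button are on its -y half, with the ball cake beyond it. I'll enlarge both for measuring.

Run:
```python
import cv2
a=cv2.imread("pics/scene0.png")[225:315,300:440]; cv2.imwrite("pics/sc1.png",cv2.resize(a,None,fx=5.5,fy=5.5,interpolation=cv2.INTER_CUBIC))
a=cv2.imread("pics/side0.png")[170:275,215:370]; cv2.imwrite("pics/si1.png",cv2.resize(a,None,fx=5,fy=5,interpolation=cv2.INTER_CUBIC))
```

```text
(no output)
```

View pics/sc1.png

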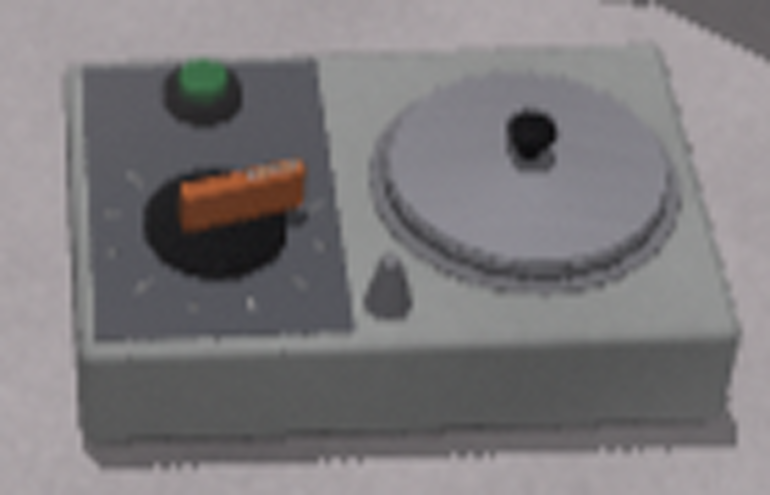

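View pics/si1.png

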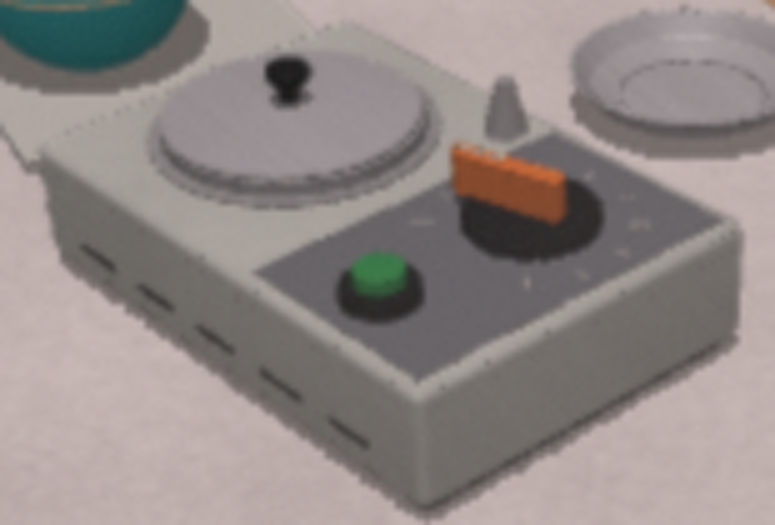

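```bash
cat > h.py <<'E'
import numpy as np, json
from plant import arm
def proj(cal,P):
    T=np.array(cal["T"]);P=np.atleast_2d(P)
    c=(P-T[:3,3])@T[:3,:3]
    return np.c_[cal["fx"]*c[:,0]/c[:,2]+cal["cx"],cal["fy"]*c[:,1]/c[:,2]+cal["cy"]]
def W(p,L):
    c,s=np.cos(p[2]),np.sin(p[2]);L=np.atleast_2d(L)
    return np.c_[p[0]+c*L[:,0]-s*L[:,1],p[1]+s*L[:,0]+c*L[:,1],L[:,2]]
E
python3 - <<'E'
from h import *
from scipy.optimize import least_squares
sc=arm.grab_frame("scene");si=arm.grab_frame("side")
L=np.array([[-.12,.18,.085],[-.12,-.18,.085],[.12,-.18,.085],[.12,.18,.085]])
us=(np.array([[657,43],[68,66],[80,352],[738,335]])+.5)/5.5+[300,225]-.5
ui=(np.array([[40,150],[418,385],[740,225],[345,22]])+.5)/5+[215,170]-.5
def r(p): return np.r_[(proj(sc,W(p,L))-us).ravel(),(proj(si,W(p,L))-ui).ravel()]
s=least_squares(r,[.65,.1,0]);print(s.x,r(s.x).round(1))
p=s.x
cen=lambda n,o,k,u:(np.array(u)+.5)/k+o-.5
def meas(a,b,z=None):
    us=(np.array(a)+.5)/5.5+[300,225]-.5; ui=(np.array(b)+.5)/5+[215,170]-.5
    f=lambda P:np.r_[(proj(sc,P)[0]-us),(proj(si,P)[0]-ui)]
    q=least_squares(f,[.65,.1,.1]); P=q.x
    c,s=np.cos(p[2]),np.sin(p[2]);d=P[:2]-p[:2]
    return P.round(4),(np.array([c*d[0]+s*d[1],-s*d[0]+c*d[1]])*1000).round(1),q.fun.round(1)
print("button",meas((204,78),(378,268)))
print("knob",meas((532,130),(288,70)))
print("tip",meas((303,163),(455,150)),"short",meas((182,185),(563,182)))
print("nozzle",meas((390,258),(505,80)))
print("axis W",W(p,[.03,-.1,.122]),"btn",W(p,[-.078,-.1,.1]))
# predicted lever per stop
for k in range(4):
    a=np.deg2rad(135-30*k)
    q=[.03+.052*np.cos(a),-.1+.052*np.sin(a),.122];q2=[.03-.02*np.cos(a),-.1-.02*np.sin(a),.122]
    print(k,((proj(sc,W(p,[q,q2]))-[299.5,224.5])*5.5).round().tolist(),((proj(si,W(p,[q,q2]))-[214.5,169.5])*5).round().tolist())
E
```

```text
[0.53557673 0.17937119 0.25289445] [ 1.2 -1.2 -0.7 -1.7 -0.3  0.4  1.9 -0.9 -1.  -1.6  0.3  2.5  2.1 -0.5
  0.9 -1.1]
button (array([0.4849, 0.065 , 0.1041]), array([-77.7, -98. ]), array([ 0.4, -0.4,  0.4,  0.3]))
knob (array([0.515 , 0.2561, 0.1262]), array([-0.7, 79.4]), array([ 0.4, -0.5,  0.5,  0.4]))
tip (array([0.5632, 0.1337, 0.1202]), array([ 15.3, -51.1]), array([ 0., -0.,  0.,  0.])) short (array([0.5972, 0.0711, 0.1223]), array([  32.6, -120.2]), array([-0.3,  0.2, -0.3, -0.2]))
nozzle (array([0.6254, 0.1916, 0.1205]), array([ 90. , -10.6]), array([ 0.3, -0.3,  0.4,  0.3]))
axis W [[0.58964324 0.09005819 0.122     ]] btn [[0.48507847 0.06303579 0.1       ]]
0 [[278.0, 135.0], [193.0, 202.0]] [[439.0, 170.0], [570.0, 171.0]]
1 [[306.0, 163.0], [183.0, 190.0]] [[456.0, 146.0], [565.0, 180.0]]
2 [[311.0, 197.0], [182.0, 177.0]] [[492.0, 130.0], [551.0, 187.0]]
3 [[290.0, 228.0], [190.0, 166.0]] [[538.0, 124.0], [532.0, 189.0]]
```

Run:
```python
from h import *
from scipy.spatial.transform import Rotation as R
s=arm.state();M=R.from_quat(s["tcp_rot"]).as_matrix();print(M.round(3),s["joints"],s["tool_pos"],s["clock"])
print(np.rad2deg(np.arctan2(M[1,0],M[0,0])),np.rad2deg(np.arctan2(M[1,2],M[0,2])))
p=[0.5356,0.1794,0.2529]
for th in (130,105,75,45,15,0,-5,-15):
    a=np.deg2rad(th);u=np.array([np.cos(a),np.sin(a)]);n=np.array([-u[1],u[0]])
    for d in (.017,):
        q=np.array([.03,-.1])+.040*u+d*n
        print(th,d,W(p,[*q,.1]).round(4)[0][:2],"toolx ang",th-90+14.5)
```

```text
[[ 0.899 -0.     0.438]
 [-0.438 -0.001  0.899]
 [ 0.    -1.    -0.001]] [-1.15851541  0.41763315 -0.01028878  1.61382398  0.00472673  1.11070458
 -0.05298485] [0.2739308  0.56161041 0.23902034] 0.25
-25.998538750776973 64.00145846517303
130 0.017 [0.5472 0.0995] toolx ang 54.5
105 0.017 [0.5552 0.1165] toolx ang 29.5
75 0.017 [0.573  0.1302] toolx ang -0.5
45 0.017 [0.5953 0.1332] toolx ang -30.5
15 0.017 [0.6161 0.1246] toolx ang -60.5
0 0.017 [0.6241 0.1166] toolx ang -75.5
-5 0.017 [0.6263 0.1134] toolx ang -80.5
-15 0.017 [0.6298 0.1067] toolx ang -90.5
```

Call:
arm_command(
  commands=[
    {"travel": [3, -5, 1], "turn": [0, 0, 0.1], "grip": 0},
    {"travel": [6, -10, 2], "turn": [0, 0, 0.2], "grip": 0},
    {"travel": [9, -15, 2], "turn": [0, 0, 0.3], "grip": 0},
    {"travel": [12, -20, 2], "turn": [0, 0, 0.4], "grip": 0},
    {"travel": [14.5, -25, 2], "turn": [0, 0, 0.5], "grip": 0},
    {"travel": [17, -30, 2], "turn": [0, 0, 0.6], "grip": 0},
    {"travel": [20, -35, 2], "turn": [0, 0, 0.7], "grip": 0},
    {"travel": [22.5, -40, 2], "turn": [0, 0, 0.8], "grip": 0},
    {"travel": [25, -44, 2], "turn": [0, 0, 0.9], "grip": 0},
    {"travel": [25.7, -45.9, 2], "turn": [0, 0, 0.969], "grip": 0},
  ],
)

```text
clock: 1.5
tool_pos: [0.532, 0.1, 0.2592]
tcp_rot: [0.684, 0.18, -0.18, -0.684]
force: [-0.7, 1.2, -1.1]
opening: -0.001
```

Run:
```python
from h import *
import cv2
s=arm.state();print(s["tool_pos"],s["joints"],s["opening"],s["clock"])
f=arm.grab_frame("wrist"); cv2.imwrite("pics/w1.png",f["pixels"]); np.savez("w1.npz",**f)
```

```text
[0.53199124 0.09997388 0.25918082] [-0.35982146  0.24847921  0.13818457  1.80502289 -0.03742816  1.09054244
  1.87719775] -0.0010065991688489313 1.5
```

View pics/w1.png

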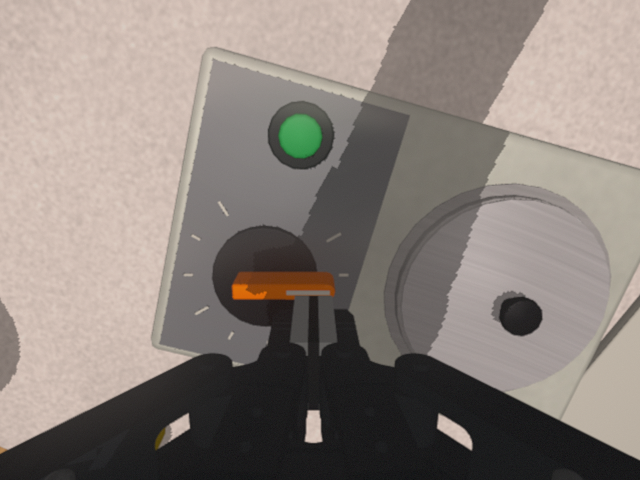

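The wrist view shows the button at (301,136), the dial disc centred near (264,276), and the lever running level from (232,292) to (335,290). I'll check these against the model.

Run:
```python
from h import *
import cv2
f=np.load("w1.npz");p=[0.5356,0.1794,0.2529];T=f["T"]
def back(u,z):
    d=T[:3,:3]@np.array([(u[0]-f["cx"])/f["fx"],(u[1]-f["cy"])/f["fy"],1]);k=(z-T[2,3])/d[2];P=T[:3,3]+k*d
    c,s=np.cos(p[2]),np.sin(p[2]);e=P[:2]-p[:2];return P.round(4),(1000*np.array([c*e[0]+s*e[1],-s*e[0]+c*e[1]])).round(1)
print(T.round(3).tolist())
print("btn",back((300.5,136),.104),"disc",back((264,276),.096))
for u in ((232,298),(233,286),(335,296),(333,286),(236,273),(332,273)): print(u,back(u,.122))
im=f["pixels"].copy()
def dr(L,col):
    q=proj(f,W(p,L));cv2.polylines(im,[np.round(q*8).astype(np.int32)],True,col,1,shift=3)
t=np.linspace(0,6.28,60)
dr(np.c_[.03+.04*np.cos(t),-.1+.04*np.sin(t),0*t+.096],(0,255,255))
dr(np.c_[-.078+.015*np.cos(t),-.1+.015*np.sin(t),0*t+.104],(255,0,255))
a=np.deg2rad(105);u=np.array([np.cos(a),np.sin(a)]);n=np.array([-u[1],u[0]])
for z in(.122,.094):
  dr([[*(np.array([.03,-.1])+r*u+d*n),z] for r,d in((-.02,.006),(.052,.006),(.052,-.006),(-.02,-.006))],(255,255,0) if z>.1 else (255,0,0))
dr([[-.12,.18,.085],[-.12,-.18,.085],[.12,-.18,.085],[.12,.18,.085]],(0,0,255))
# fingertip expected
s=arm.state();print(proj(f,s["tool_pos"]-[0,0,.008]))
cv2.imwrite("pics/w1o.png",cv2.resize(im[40:360,140:440],None,fx=1.8,fy=1.8,interpolation=cv2.INTER_CUBIC))
```

```text
[[-0.492, 0.837, 0.237, 0.473], [0.87, 0.473, 0.135, 0.065], [0.0, 0.273, -0.962, 0.393], [0.0, 0.0, 0.0, 1.0]]
btn (array([0.4837, 0.0617, 0.104 ]), array([ -79.7, -101. ])) disc (array([0.5863, 0.0871, 0.096 ]), array([  26. , -102.1]))
(232, 298) (array([0.6017, 0.0734, 0.122 ]), array([  37.5, -119.2]))
(233, 286) (array([0.5934, 0.07  , 0.122 ]), array([  28.6, -120.4]))
(335, 296) (array([0.5652, 0.1348, 0.122 ]), array([ 17.5, -50.6]))
(333, 286) (array([0.5595, 0.1299, 0.122 ]), array([ 10.8, -53.9]))
(236, 273) (array([0.5839, 0.0675, 0.122 ]), array([  18.7, -120.4]))
(332, 273) (array([0.5516, 0.1245, 0.122 ]), array([  1.8, -57.1]))
[[312.24767063 315.57746941]]
```

View pics/w1o.png

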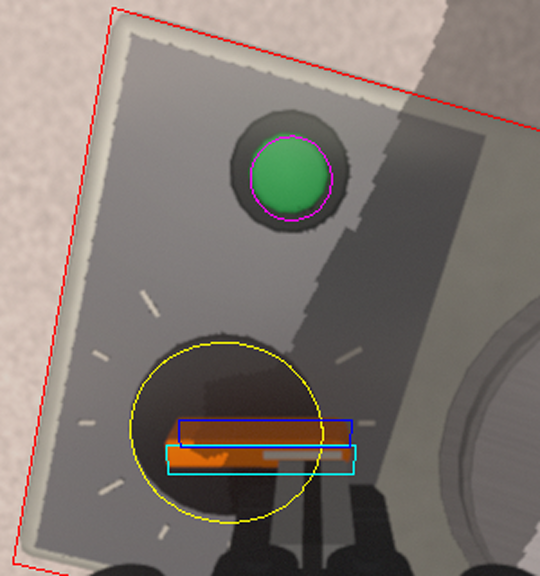

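Call:
arm_command(
  commands=[
    {"travel": [0, 0.2, -3], "grip": 0},
    {"travel": [0, 0.2, -7], "grip": 0},
    {"travel": [0, 0.2, -11], "grip": 0},
    {"travel": [0, 0.2, -13.5], "grip": 0},
    {"travel": [0, 0.2, -14.5], "grip": 0},
    {"travel": [0, 0.2, -14.5], "grip": 0},
    {"travel": [0, 0.2, -14.5], "grip": 0},
  ],
)

```text
validation failed for argument at $.co...
```

```bash
cat > look.py <<'E'
import sys
from h import *
import cv2
s=arm.state();p=[0.5350,0.1794,0.2529]
d=s["tool_pos"][:2]-W(p,[.03,-.1,0])[0,:2]
print(s["tool_pos"].round(4),s["force"].round(2),s["clock"],"rel axis mm",(d*1000).round(1))
t=sys.argv[1]
a=arm.grab_frame("side")["pixels"][130:290,205:395];b=arm.grab_frame("scene")["pixels"][195:315,300:442]
a=cv2.resize(a,(475,400),interpolation=cv2.INTER_CUBIC);b=cv2.resize(b,(int(142/120*400*0.66),264),interpolation=cv2.INTER_CUBIC)
c=np.zeros((400,475+b.shape[1],3),np.uint8);c[:,:475]=a;c[:264,475:]=b
cv2.imwrite(f"pics/{t}.png",c)
E
python3 look.py L1
```

```text
[0.5323 0.0983 0.2592] [ 0.14 -4.17 -0.44] 1.55 rel axis mm [-56.8   8.2]
```

View pics/L1.png

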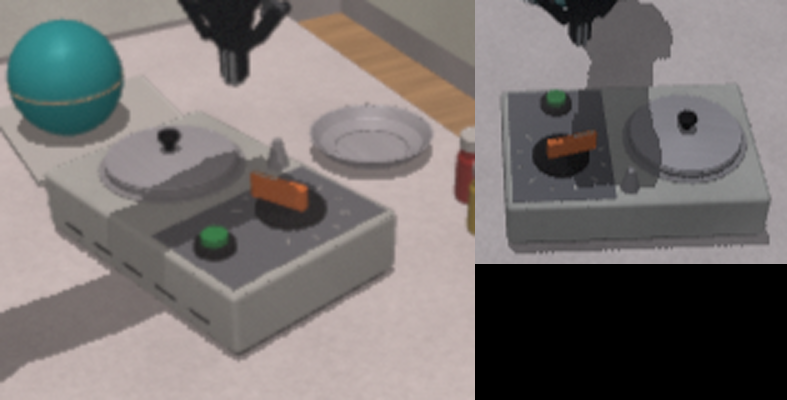

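The last call was refused because "turn" is required in every row. Nothing moved, and the view shows the gripper still above the deck. I'll resend the descent.

Call:
arm_command(
  commands=[
    {"travel": [0, 0, 0], "turn": [0, 0, 0], "grip": 0},
    {"travel": [0, 0, -3], "turn": [0, 0, 0], "grip": 0},
    {"travel": [0, 0, -7], "turn": [0, 0, 0], "grip": 0},
    {"travel": [0, 0, -11], "turn": [0, 0, 0], "grip": 0},
    {"travel": [0, 0, -13.5], "turn": [0, 0, 0], "grip": 0},
    {"travel": [0, 0, -14.5], "turn": [0, 0, 0], "grip": 0},
    {"travel": [0, 0, -14.5], "turn": [0, 0, 0], "grip": 0},
    {"travel": [0, 0, -14.5], "turn": [0, 0, 0], "grip": 0},
  ],
)

```text
clock: 2.65
tool_pos: [0.5315, 0.1031, 0.1153]
tcp_rot: [-0.684, -0.181, 0.18, 0.684]
force: [-0.5, -0.4, 0.9]
opening: -0.001
```

```bash
python3 look.py L2
```

```text
[0.5315 0.1031 0.1153] [-0.47 -0.44  0.91] 2.65 rel axis mm [-57.6  13. ]
```

View pics/L2.png

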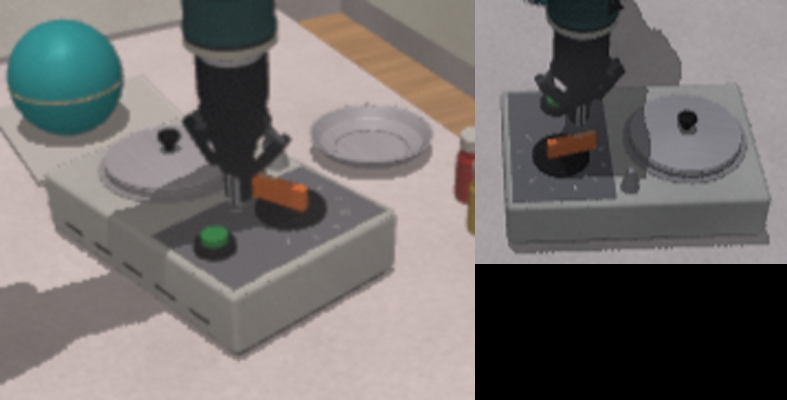

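Run:
```python
import numpy as np
A=np.array([.589,.090])
for f in (125,119.5,114,109,104,99,94,89,84,79,74,69,64,59,54,49,44,39,34,29,24,19,16,14,12,10,8,6,4,0):
    a=np.deg2rad(f);u=np.array([np.cos(a),np.sin(a)]);n=np.array([-u[1],u[0]])
    q=A+.04*u+.017*n;print(f,((q-[.5315,.1031])*100).round(2),round(np.deg2rad(f-119.5),3))
```

```text
125 [2.06 0.99] 0.096
119.5 [2.3  1.33] 0.0
114 [2.57 1.65] -0.096
109 [2.84 1.92] -0.183
104 [3.13 2.16] -0.271
99 [3.45 2.37] -0.358
94 [3.78 2.56] -0.445
89 [4.12 2.72] -0.532
84 [4.48 2.85] -0.62
79 [4.84 2.94] -0.707
74 [5.22 3.  ] -0.794
69 [5.6  3.03] -0.881
64 [5.98 3.03] -0.969
59 [6.35 2.99] -1.056
54 [6.73 2.93] -1.143
49 [7.09 2.82] -1.23
44 [7.45 2.69] -1.318
39 [7.79 2.53] -1.405
34 [8.12 2.34] -1.492
29 [8.42 2.12] -1.58
24 [8.71 1.87] -1.667
19 [8.98 1.6 ] -1.754
16 [9.13 1.43] -1.806
14 [9.22 1.31] -1.841
12 [9.31 1.18] -1.876
10 [9.39 1.06] -1.911
8 [9.47 0.93] -1.946
6 [9.55 0.8 ] -1.981
4 [9.62 0.66] -2.016
0 [9.75 0.39] -2.086
```

Call:
arm_command(
  commands=[
    {"travel": [1.0, 0.6, 0], "turn": [0, 0, 0], "grip": 0},
    {"travel": [1.7, 1.0, 0], "turn": [0, 0, 0], "grip": 0},
    {"travel": [2.1, 1.2, 0], "turn": [0, 0, 0], "grip": 0},
    {"travel": [2.3, 1.33, 0], "turn": [0, 0, 0], "grip": 0},
    {"travel": [2.45, 1.5, 0], "turn": [0, 0, -0.05], "grip": 0},
    {"travel": [2.57, 1.65, 0], "turn": [0, 0, -0.096], "grip": 0},
    {"travel": [2.7, 1.8, 0], "turn": [0, 0, -0.14], "grip": 0},
    {"travel": [2.84, 1.92, 0], "turn": [0, 0, -0.183], "grip": 0},
  ],
)

```text
clock: 3.75
tool_pos: [0.5593, 0.1217, 0.1141]
tcp_rot: [0.698, 0.116, -0.116, -0.697]
force: [-0.7, -1.7, -0.3]
opening: 0.0
```

```bash
python3 look.py L3
```

```text
[0.5593 0.1217 0.1141] [-0.72 -1.66 -0.28] 3.75 rel axis mm [-29.8  31.7]
```

View pics/L3.png

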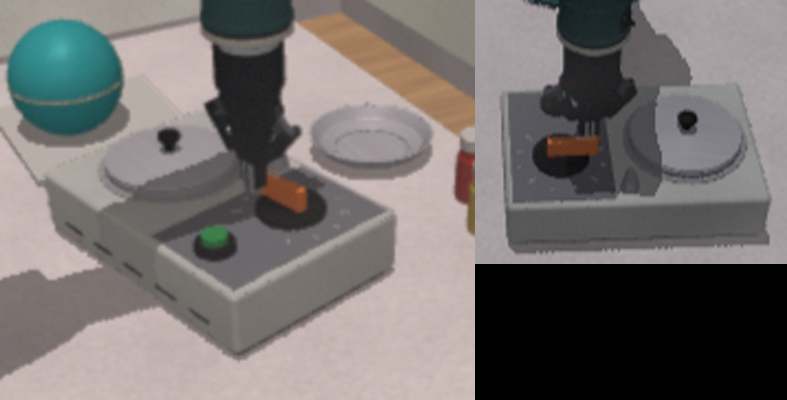

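The lever has started round ahead of the fingertip, with forces under 2 N. I'll continue towards the second and third clicks.

Call:
arm_command(
  commands=[
    {"travel": [0.29, 0.24, 0], "turn": [0, 0, -0.088], "grip": 0},
    {"travel": [0.61, 0.45, 0], "turn": [0, 0, -0.175], "grip": 0},
    {"travel": [0.94, 0.64, 0], "turn": [0, 0, -0.262], "grip": 0},
    {"travel": [1.28, 0.8, 0], "turn": [0, 0, -0.349], "grip": 0},
    {"travel": [1.64, 0.93, 0], "turn": [0, 0, -0.437], "grip": 0},
    {"travel": [2.0, 1.02, 0], "turn": [0, 0, -0.524], "grip": 0},
    {"travel": [2.38, 1.08, 0], "turn": [0, 0, -0.611], "grip": 0},
    {"travel": [2.76, 1.11, 0], "turn": [0, 0, -0.698], "grip": 0},
  ],
)

```text
clock: 4.85
tool_pos: [0.5871, 0.133, 0.1142]
tcp_rot: [0.695, -0.129, 0.129, -0.695]
force: [-0.6, 0.9, 0.4]
opening: 0.002
```

```bash
python3 look.py L4
```

```text
[0.5871 0.133  0.1142] [-0.58  0.93  0.41] 4.85 rel axis mm [-2.  42.9]
```

View pics/L4.png

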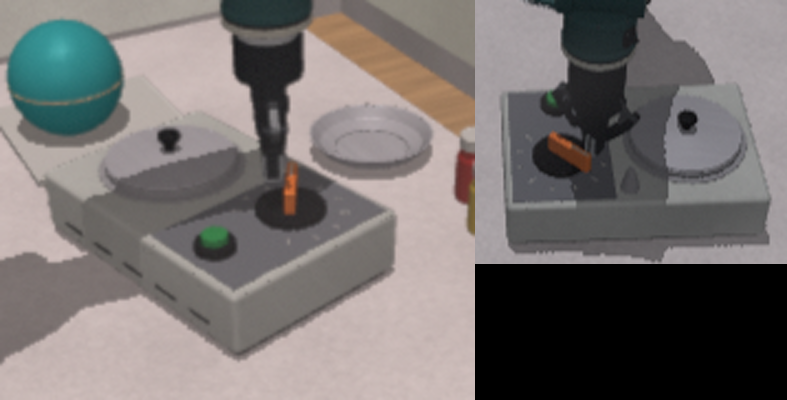

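The lever now points about two clicks on, and the pot lid and nozzle are undisturbed. Next is the third click.

Call:
arm_command(
  commands=[
    {"travel": [0.38, 0, 0], "turn": [0, 0, -0.088], "grip": 0},
    {"travel": [0.75, -0.04, 0], "turn": [0, 0, -0.175], "grip": 0},
    {"travel": [1.13, -0.1, 0], "turn": [0, 0, -0.262], "grip": 0},
    {"travel": [1.49, -0.21, 0], "turn": [0, 0, -0.349], "grip": 0},
    {"travel": [1.85, -0.34, 0], "turn": [0, 0, -0.437], "grip": 0},
    {"travel": [2.02, -0.42, 0], "turn": [0, 0, -0.48], "grip": 0},
    {"travel": [2.19, -0.5, 0], "turn": [0, 0, -0.524], "grip": 0},
  ],
)

```text
clock: 5.82
tool_pos: [0.6088, 0.1279, 0.1142]
tcp_rot: [0.638, -0.304, 0.304, -0.638]
force: [0.0, -0.3, 1.0]
opening: -0.002
```

```bash
python3 look.py L5
```

```text
[0.6088 0.1279 0.1142] [ 0.04 -0.35  1.01] 5.825 rel axis mm [19.8 37.9]
```

View pics/L5.png

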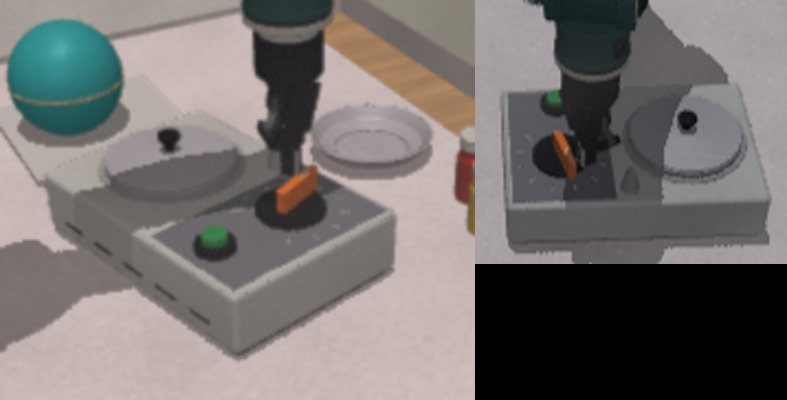

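The lever seems to be three clicks on. I'll measure its angle before the last push.

```bash
cat > ang.py <<'E'
from h import *
import cv2
from scipy.spatial import ConvexHull
p=[0.5350,0.1794,0.2529]
fr=[arm.grab_frame(n) for n in("side","scene")]
def m(f):
    h=cv2.cvtColor(f["pixels"],cv2.COLOR_BGR2HSV);k=cv2.inRange(h,(5,130,90),(18,255,255))
    q=W(p,[.03,-.1,.11])[0];c=proj(f,q)[0].astype(int);o=np.zeros_like(k);o[c[1]-30:c[1]+30,c[0]-30:c[0]+30]=k[c[1]-30:c[1]+30,c[0]-30:c[0]+30];return o>0
ms=[m(f) for f in fr]
best=[]
for th in range(-60,136,1):
    a=np.deg2rad(th);u=np.array([np.cos(a),np.sin(a)]);n=np.array([-u[1],u[0]]);r=[]
    for f,k in zip(fr,ms):
        P=[[*(np.array([.03,-.1])+x*u+d*n),z] for x in(-.02,.050) for d in(-.006,.006) for z in(.095,.122)]
        q=cv2.convexHull(np.round(proj(f,W(p,P))).astype(np.int32));o=np.zeros(k.shape,np.uint8);cv2.fillConvexPoly(o,q,1);o=o>0
        r.append((o&k).sum()/(o|k).sum())
    best.append((sum(r)/2,th,*np.round(r,2)))
for i in (1,0):
  print([b[:2] for b in sorted(best,key=lambda b:-b[2+i])[:3]])
print(sorted(best)[-4:],"stops 105,75,45,15,-15,-45")
E
python3 ang.py
```

```text
[(np.float64(0.5614927790525037), 9), (np.float64(0.5809953513809134), 18), (np.float64(0.5544296917462537), 10)]
[(np.float64(0.5806126775492898), 20), (np.float64(0.5806126775492898), 21), (np.float64(0.5912860713474211), 19)]
[(np.float64(0.5806126775492898), 20, np.float64(0.77), np.float64(0.39)), (np.float64(0.5806126775492898), 21, np.float64(0.77), np.float64(0.39)), (np.float64(0.5809953513809134), 18, np.float64(0.72), np.float64(0.44)), (np.float64(0.5912860713474211), 19, np.float64(0.76), np.float64(0.42))] stops 105,75,45,15,-15,-45
```

The angle fit gives about 19° (local), nearest the 15° stop, so three clicks are done. I'll push slowly for the fourth.

Call:
arm_command(
  commands=[
    {"travel": [0.33, -0.19, 0], "turn": [0, 0, -0.087], "grip": 0},
    {"travel": [0.63, -0.41, 0], "turn": [0, 0, -0.175], "grip": 0},
    {"travel": [0.92, -0.66, 0], "turn": [0, 0, -0.262], "grip": 0},
    {"travel": [1.06, -0.8, 0], "turn": [0, 0, -0.306], "grip": 0},
    {"travel": [1.19, -0.93, 0], "turn": [0, 0, -0.349], "grip": 0},
    {"travel": [1.27, -1.02, 0], "turn": [0, 0, -0.375], "grip": 0},
    {"travel": [1.34, -1.1, 0], "turn": [0, 0, -0.401], "grip": 0},
    {"travel": [1.43, -1.22, 0], "turn": [0, 0, -0.436], "grip": 0},
    {"travel": [1.43, -1.22, 0], "turn": [0, 0, -0.436], "grip": 0},
  ],
)

```text
clock: 7.15
tool_pos: [0.6232, 0.1156, 0.1142]
tcp_rot: [0.557, -0.435, 0.435, -0.557]
force: [-0.7, 0.6, 0.4]
opening: 0.002
```

```bash
python3 look.py L6; python3 ang.py
```

```text
[0.6232 0.1156 0.1142] [-0.65  0.64  0.38] 7.15 rel axis mm [34.2 25.5]
[(np.float64(0.6087765957446809), -5), (np.float64(0.6273009950248756), -4), (np.float64(0.624537037037037), -3)]
[(np.float64(0.5813971321217698), 8), (np.float64(0.5669367283950617), 9), (np.float64(0.5902417617489827), 7)]
[(np.float64(0.6087765957446809), -5, np.float64(0.71), np.float64(0.51)), (np.float64(0.6203856171970898), 0, np.float64(0.76), np.float64(0.48)), (np.float64(0.624537037037037), -3, np.float64(0.74), np.float64(0.51)), (np.float64(0.6273009950248756), -4, np.float64(0.75), np.float64(0.51))] stops 105,75,45,15,-15,-45
```

View pics/L6.png

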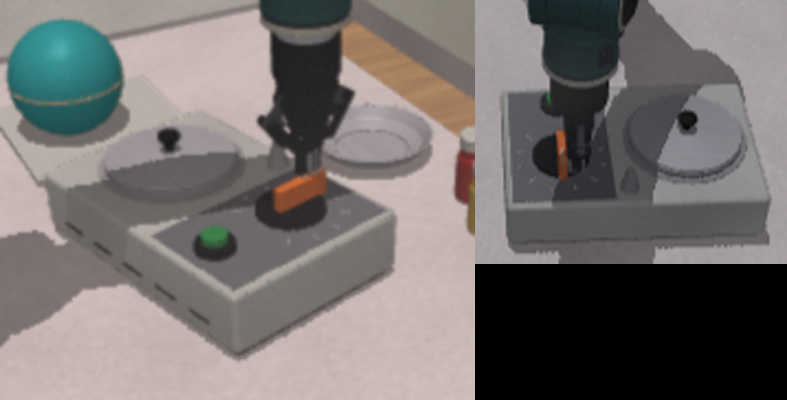

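The lever is near the halfway point and still on the finger. I'll nudge it on in small steps.

Call:
arm_command(
  commands=[
    {"travel": [0.09, -0.13, 0], "turn": [0, 0, -0.035], "grip": 0},
    {"travel": [0.17, -0.25, 0], "turn": [0, 0, -0.07], "grip": 0},
    {"travel": [0.17, -0.25, 0], "turn": [0, 0, -0.07], "grip": 0},
    {"travel": [0.17, -0.25, 0], "turn": [0, 0, -0.07], "grip": 0},
  ],
)

```text
clock: 7.85
tool_pos: [0.6249, 0.1134, 0.1142]
tcp_rot: [0.542, -0.454, 0.454, -0.542]
force: [0.3, -0.1, 0.1]
opening: 0.004
```

```bash
python3 look.py L7; python3 ang.py
```

```text
[0.6249 0.1134 0.1142] [ 0.25 -0.11  0.1 ] 7.85 rel axis mm [35.8 23.3]
[(np.float64(0.5864062042727538), -16), (np.float64(0.5829339567504384), -17), (np.float64(0.5725225225225226), -18)]
[(np.float64(0.5997627429970918), -10), (np.float64(0.5890426120641948), -9), (np.float64(0.5594024650267825), -8)]
[(np.float64(0.5829339567504384), -17, np.float64(0.78), np.float64(0.39)), (np.float64(0.5864062042727538), -16, np.float64(0.75), np.float64(0.42)), (np.float64(0.5890426120641948), -9, np.float64(0.82), np.float64(0.36)), (np.float64(0.5997627429970918), -10, np.float64(0.82), np.float64(0.38))] stops 105,75,45,15,-15,-45
```

View pics/L7.png

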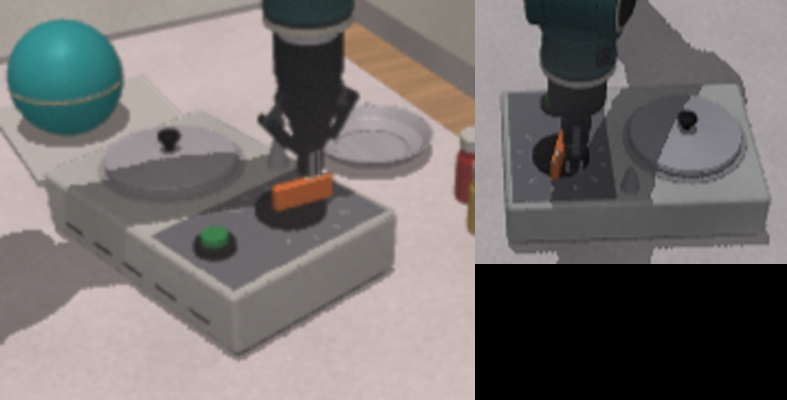

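The lever snapped on to about the -15° stop and left the finger, with almost no force. I'll back off, lift, and move over the button.

Call:
arm_command(
  commands=[
    {"travel": [-0.1, 0.8, 0], "turn": [0, 0, 0], "grip": 0},
    {"travel": [-0.1, 1.0, 1.5], "turn": [0, 0, 0], "grip": 0},
    {"travel": [-0.1, 1.0, 5], "turn": [0, 0, 0], "grip": 0},
    {"travel": [-3, 0, 8], "turn": [0, 0, 0], "grip": 0},
    {"travel": [-7, -2, 8], "turn": [0, 0, 0], "grip": 0},
    {"travel": [-11, -4, 8], "turn": [0, 0, 0], "grip": 0},
    {"travel": [-14, -5, 8], "turn": [0, 0, 0], "grip": 0},
    {"travel": [-14, -5, 5], "turn": [0, 0, 0], "grip": 0},
    {"travel": [-14, -5, 2.5], "turn": [0, 0, 0], "grip": 0},
    {"travel": [-14, -5, 2.5], "turn": [0, 0, 0], "grip": 0},
  ],
)

```text
clock: 9.3
tool_pos: [0.4844, 0.0632, 0.139]
tcp_rot: [0.542, -0.455, 0.454, -0.541]
force: [-0.4, -0.1, 0.5]
opening: 0.001
```

```bash
python3 look.py L8; python3 ang.py
python3 - <<'E'
from h import *
import cv2
f=arm.grab_frame("wrist");cv2.imwrite("pics/w2.png",f["pixels"])
E
```

```text
[0.4844 0.0632 0.139 ] [-0.39 -0.15  0.55] 9.3 rel axis mm [-104.7  -26.9]
[(np.float64(0.6458638181640814), -16), (np.float64(0.6395730706075533), -17), (np.float64(0.644281914893617), -12)]
[(np.float64(0.6610391612704286), -10), (np.float64(0.6560200668896321), -9), (np.float64(0.6411515365595196), -13)]
[(np.float64(0.644281914893617), -11, np.float64(0.77), np.float64(0.52)), (np.float64(0.6458638181640814), -16, np.float64(0.73), np.float64(0.56)), (np.float64(0.6560200668896321), -9, np.float64(0.8), np.float64(0.51)), (np.float64(0.6610391612704286), -10, np.float64(0.8), np.float64(0.52))] stops 105,75,45,15,-15,-45
```

View pics/L8.png

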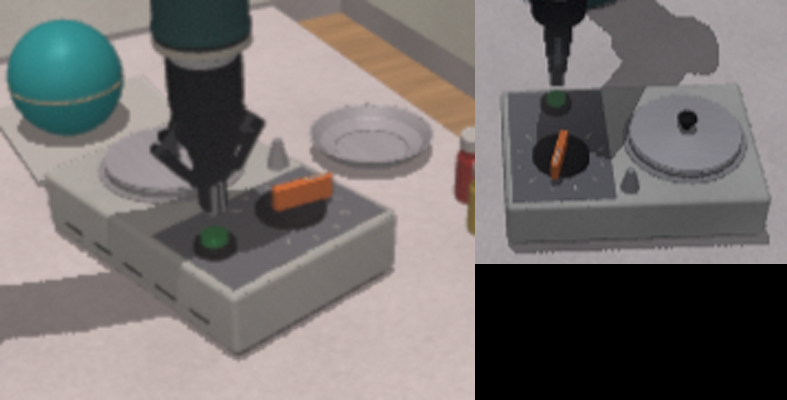

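View pics/w2.png

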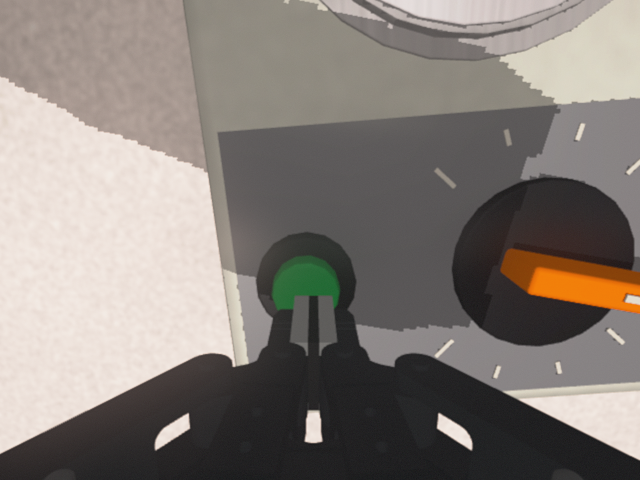

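The dial is resting at the fourth stop. The closed fingertip is above the button, which sits about 2–3 mm towards -x of it at (306,285). I'll shift by 2 mm and descend gently.

Call:
arm_command(
  commands=[
    {"travel": [-0.2, 0, -1.0], "turn": [0, 0, 0], "grip": 0},
    {"travel": [-0.2, 0, -2.0], "turn": [0, 0, 0], "grip": 0},
    {"travel": [-0.2, 0, -2.5], "turn": [0, 0, 0], "grip": 0},
    {"travel": [-0.2, 0, -2.8], "turn": [0, 0, 0], "grip": 0},
    {"travel": [-0.2, 0, -3.0], "turn": [0, 0, 0], "grip": 0},
    {"travel": [-0.2, 0, -3.0], "turn": [0, 0, 0], "grip": 0},
  ],
)

```text
clock: 10.3
tool_pos: [0.4828, 0.0632, 0.1092]
tcp_rot: [0.542, -0.455, 0.454, -0.542]
force: [-3.6, -0.0, 3.2]
opening: 0.001
```

```bash
python3 look.py L9
```

```text
[0.4828 0.0632 0.1092] [-3.56 -0.    3.25] 10.3 rel axis mm [-106.3  -26.9]
```

View pics/L9.png

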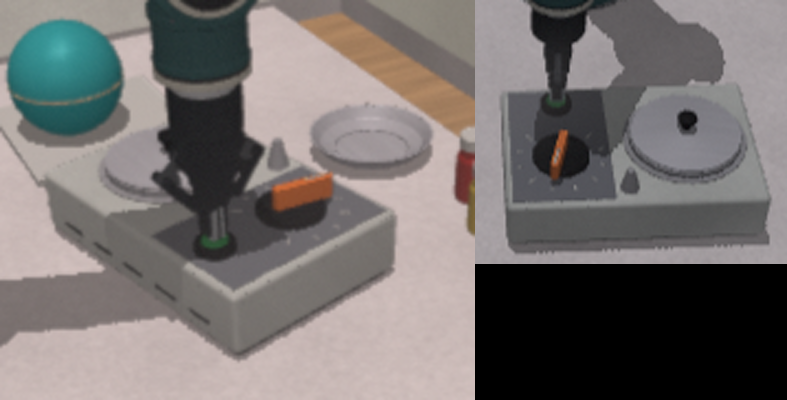

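Contact made, about 3 N with the button part way down. I'll press on to the stop.

Call:
arm_command(
  commands=[
    {"travel": [0, 0, -0.2], "turn": [0, 0, 0], "grip": 0},
    {"travel": [0, 0, -0.35], "turn": [0, 0, 0], "grip": 0},
    {"travel": [0, 0, -0.35], "turn": [0, 0, 0], "grip": 0},
  ],
)

```text
clock: 10.78
tool_pos: [0.4834, 0.0633, 0.1078]
tcp_rot: [-0.541, 0.455, -0.454, 0.542]
force: [-22.5, -0.7, 65.0]
opening: -0.0
```

65 N means a hard stop. I'll ease off first, then check whether it was the button's own end of travel.

Call:
arm_command(
  commands=[
    {"travel": [0, 0, 0.18], "turn": [0, 0, 0], "grip": 0},
    {"travel": [0, 0, 0.18], "turn": [0, 0, 0], "grip": 0},
  ],
)

```text
clock: 11.02
tool_pos: [0.4831, 0.0633, 0.1086]
tcp_rot: [-0.541, 0.455, -0.454, 0.542]
force: [-10.8, -0.9, 30.6]
opening: -0.002
```

Run:
```python
from h import *
import cv2
s=arm.state();print(s["tool_pos"],s["force"])
a=arm.grab_frame("side")["pixels"][195:245,260:320];b=arm.grab_frame("scene")["pixels"][215:260,310:365];c=arm.grab_frame("wrist")["pixels"][200:400,200:440]
o=np.zeros((400,800,3),np.uint8)
for i,q in enumerate((a,b,c)):
    q=cv2.resize(q,(266,int(q.shape[0]*266/q.shape[1])),interpolation=cv2.INTER_CUBIC);o[:q.shape[0],i*267:i*267+266]=q
cv2.imwrite("pics/b1.png",o)
```

```text
[0.48311438 0.06330245 0.10855507] [-10.76115716  -0.88071714  30.57556666]
```

View pics/b1.png

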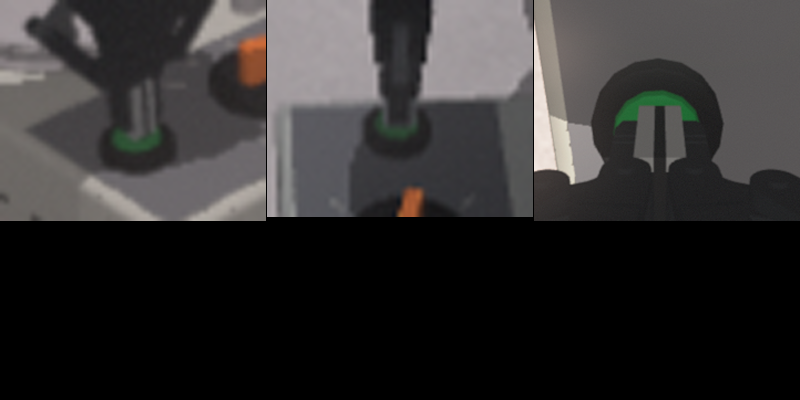

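The green shows all round the fingertip and sits level with the housing, so the hard stop was the button's end of travel. Now I'll let go and lift clear.

Call:
arm_command(
  commands=[
    {"travel": [0, 0, 0.3], "turn": [0, 0, 0], "grip": 0},
    {"travel": [0, 0, 0.8], "turn": [0, 0, 0], "grip": 0},
    {"travel": [0, 0, 2], "turn": [0, 0, 0], "grip": 0},
    {"travel": [0, 0, 5], "turn": [0, 0, 0], "grip": 0},
    {"travel": [-2, 0, 9], "turn": [0, 0, 0], "grip": 0},
    {"travel": [-4, 0, 13], "turn": [0, 0, 0], "grip": 0},
    {"travel": [-4, 0, 15], "turn": [0, 0, 0], "grip": 0},
    {"travel": [-4, 0, 15], "turn": [0, 0, 0], "grip": 0},
    {"travel": [-4, 0, 15], "turn": [0, 0, 0], "grip": 0},
  ],
)

```text
clock: 12.3
tool_pos: [0.4427, 0.0633, 0.2572]
tcp_rot: [0.542, -0.454, 0.454, -0.542]
force: [0.1, 0.1, 0.3]
opening: 0.002
```

```bash
python3 look.py L10;python3 ang.py
python3 - <<'E'
from h import *
import cv2
a=arm.grab_frame("side")["pixels"][195:245,260:320];b=arm.grab_frame("scene")["pixels"][215:260,310:365];c=arm.grab_frame("wrist")["pixels"]
o=np.zeros((400,800,3),np.uint8)
for i,q in enumerate((a,b,c)):
    q=cv2.resize(q,(266,int(q.shape[0]*266/q.shape[1])),interpolation=cv2.INTER_CUBIC);o[:q.shape[0],i*267:i*267+266]=q
cv2.imwrite("pics/b2.png",o[:240])
s0=cv2.imread("pics/scene0.png");s1=arm.grab_frame("scene")["pixels"]
for u in [(490,130)]:pass
cv2.imwrite("pics/full.png",s1)
E
```

```text
[0.4427 0.0633 0.2572] [0.15 0.14 0.33] 12.3 rel axis mm [-146.3  -26.8]
[(np.float64(0.6367671446688128), -16), (np.float64(0.6309758386113066), -17), (np.float64(0.6385326315269231), -12)]
[(np.float64(0.6554094132817536), -10), (np.float64(0.6497902097902097), -9), (np.float64(0.6358115133755553), -13)]
[(np.float64(0.6385326315269231), -12, np.float64(0.77), np.float64(0.5)), (np.float64(0.6385326315269231), -11, np.float64(0.77), np.float64(0.5)), (np.float64(0.6497902097902097), -9, np.float64(0.81), np.float64(0.49)), (np.float64(0.6554094132817536), -10, np.float64(0.81), np.float64(0.5))] stops 105,75,45,15,-15,-45
```

View pics/L10.png

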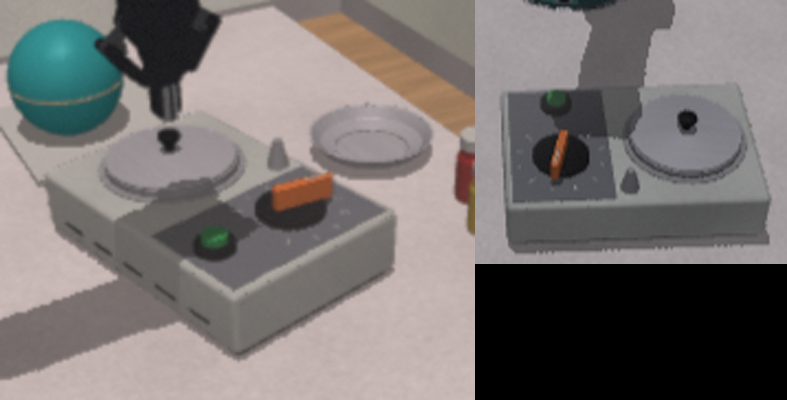

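View pics/b2.png

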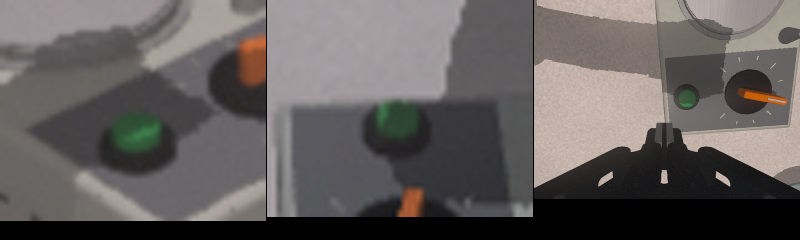

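View pics/full.png

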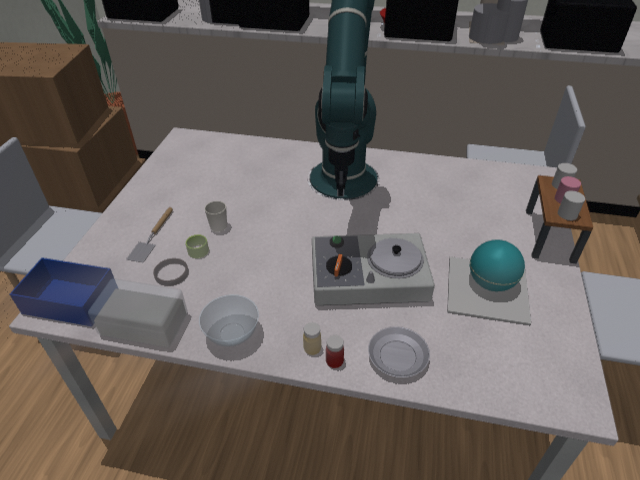

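The lever rests in the fourth stop on, at scene (340,265). The button is back up at (337,240), and the lid, nozzle and everything else on the table look unmoved. Handing in.

```bash
python3 -c "
from plant import arm
print(arm.finish_job())"
```

```text
the job is handed in; nothing more can be done
None
```

I turned the heat dial up four clicks with the closed fingertip, then pressed the green button fully down and let go. I handed the job in at about 12.5 s of the 64 s allowed.

**Dial:** The lever started at the 105° stop and now rests in the −15° stop, measured from the warmer's +x. It snapped away from the finger on the last click. Forces read between moves stayed under 3 N and nothing was gripped. The two cameras disagree a little on the final angle: −10° from the side and −16° from the scene view. The stops are 30° apart, and at the third click the side view also read about 4° too high, so the stop itself is not in doubt.

**Button:** I pressed it to its hard stop. In the pictures it was level with its housing and came back up after release. My last step down was too far, so the fingertip pressed with about 65 N on the button before I eased off. That is below the 120 N wrist limit and came through the fingertip rather than the gripper's body, but it was much firmer than the 4 N needed.

**Everything else:** In the last pictures the lid, nozzle and loose items look unmoved, judged by eye. The arm was about 15 cm above the button, touching nothing.

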